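Clamp the jeweller's mould in the bench screw press

TASK

Set the larger of the two aluminium mould frames flat in the nest of the press's sliding shuttle, push the shuttle fully home under the platen, then wind the crank on top clockwise, a full turn and more, until the platen clamps the mould with at least 5 N. Put the mould down, do not drop it, and leave the smaller mould and the dish where they are.

Things in the scene. Friction and masses are not known exactly. Their poses are not given: they have to be found in the camera images.
- mould: the larger mould frame: plain aluminium block 56 (its x) x 100 (its y) x 34 mm (z), about 0.42 kg, a dark dot (sprue) in the middle of the top and four screw heads; lies flat on the table; origin at the centre of its underside. Same either way round.
- small_mould: the smaller mould frame, 42 (x) x 62 (y) x 24 mm, otherwise alike; leave alone; origin at the centre of its underside
- dish: white ceramic bowl, 110 mm across and 45 mm high; leave alone; origin at the centre of its underside
- press: grey two-column bench screw press, fixed (place, yaw vary). Origin on the table under the screw axis; shuttle runs along its y, loading side -y. Base 150 mm wide (x), 18 mm high, y -215 to +85 mm. Columns 20 mm thick at x +-62 mm, y 0; cross-head 156 (x) x 50 (y) mm at 150 to 180 mm height, on it the crank hub, 52 mm across, top at 202 mm; its counterweight reaches 50 mm from the axis.
- nest (a point): centre of the nest's floor on the shuttle, 37 mm above the table; axes as the press's. The nest is a shallow recess 64 (x) x 108 mm (y) inside a rim 5 mm high and 8 mm wide; the mould lies in it with its length along y. Shuttle fully out: the nest is 120 mm to -y of the screw axis; home: right under the platen.
- shuttle_grip (a point): middle of the black upright grip at the shuttle's outer (-y) end, 115 mm from the nest's centre: a bar 20 mm (x) x 24 mm (y), its top 20 mm above this point, 85 mm above the table; grasp across x from above, or push it towards +y
- shuttle (a joint): shuttle travel in m: 0 = fully out, 0.120 = fully home against its stop; grows as it moves along the press's +y. It starts at 0 to 0.03. About 2 N of friction.
- crank_knob (a point): centre of the crank's wooden knob, upright, 28 mm across, 55 mm high, about 231 mm above the table, its foot 30 mm below and top 25 mm above this point; it revolves freely on its pin, so the hand need not turn. It travels on a horizontal circle of 72 mm radius about the screw axis.
- crank (a joint): crank angle in rad, growing clockwise from above. Starts at 0 to 1.2; platen meets the mould at about 7.6, presses 5 N at about 8.1; stop at 9.0 (17 N). Stays where left; needs 2 to 4 N at the knob. At angle a the knob is at (-72 sin(0.6 - a), 72 cos(0.6 - a)) mm in the press's x, y.
- platen: steel pressing plate 56 x 64 x 10 mm under the ram, sprung (3 N per mm); origin at the centre of its underside, 101 mm above the table at crank angle 0 and lower by 4 mm per rad

How it is judged:
On the way, in this order (a step that is already met when the one before it is completed fails the run):
1. the larger mould lies flat in the shuttle's nest, let go, with the shuttle still at least 60 mm from home (z of mould in the frame of nest between -0.002 and 0.0025 m and horizontal distance between mould and nest below 0.008 m and angle between the y axis of mould and the y axis of nest, either way round below 0.15 rad and contact force between the fingers and mould below 0.2 N and value of joint shuttle below 0.06 m), for 0.2 s.
2. the shuttle is fully home, within 4 mm of its stop, with the mould still in the nest and the crank not yet wound past 3 rad (value of joint shuttle above 0.116 m and horizontal distance between mould and nest below 0.008 m and z of mould in the frame of nest below 0.0025 m and value of joint crank below 3 rad), for 0.2 s.
3. the crank is wound clockwise until the platen presses the mould with at least 5 N (value of joint crank above 7.8 rad and contact force between platen and mould above 5 N), for 0.2 s.
At the end, for the whole second after the job is handed in: The larger mould lies flat in the nest (within 8 mm of its centre, not on the rim, long sides along the nest within 0.15 rad), the shuttle is home within 4 mm of its stop, and the crank, at rest and let go, has been wound past 7.8 rad so that the platen presses the mould with at least 5 N (all of step 3 and velocity of joint crank between -0.05 and 0.05 rad/s and value of joint shuttle above 0.116 m and z of mould in the frame of nest between -0.002 and 0.0025 m and horizontal distance between mould and nest below 0.008 m and angle between the y axis of mould and the y axis of nest, either way round below 0.15 rad and linear speed of mould below 0.01 m/s); the robot touches nothing.
It fails at once if the mould is dropped (falls faster than 0.5 m/s out of the hand, about 13 mm of fall) (linear speed of mould above 0.5 m/s and contact force between the fingers and mould below 0.1 N).
It fails at once if the smaller mould is moved by more than 20 mm (distance of small_mould from where it was at the start of the episode above 0.02 m).
It fails at once if the dish is moved by more than 20 mm (distance of dish from where it was at the start of the episode above 0.02 m).
It also fails if it takes over 72 s, if anything falls off the work surface, if the arm or the gripper's body presses on something with over 40 N, if the wrist force passes 120 N, or if a joint passes its speed limit or range.

ROBOT

A 6-joint arm with a two-finger parallel gripper is mounted at the origin on the work surface. World frame = base frame: x ahead of the robot, y to its left, z up, the work surface at z = 0. Lengths are in m, angles in rad, forces in N, time in s.
With the tool pointing down it reaches from about 0.35 to 0.875 m from the base axis. Payload 15.5 kg.
Tool frame: the origin (TCP) lies between the finger pads; the fingertips stand 25 mm ahead of it and the grasp point (between the pads) lies 6 mm ahead of it (bot.finger_overhang is the distance from the TCP to the fingertips, in m); z points along the fingers, y is the line along which they close (so a half turn about z gives the same grasp; the last joint's range is limited). The gripper opens to 85 mm and grips with 20 to 120 N. Pads are 22 mm wide; open, the fingers measure 114 mm over their backs; the gripper's body (76 mm by 85 mm) begins 54 mm behind the grasp point. The pads swing forward as they close: fully open they stand 13 mm farther back than shut.
Start: joints at [-1.413, 0.494, 1.345, -0, 1.302, -0.096], TCP at [0.157, -0.605, 0.256] pointing down, gripper open.
Joint ranges: [-2.91, 2.91], [-0.82, 2.16], [0.22, 2.67], [-1.22, 4.37], [0.12, 2.79], [-3.08, 3.08]. Speed limits (rad/s): [1.89, 1.89, 2.57, 3.01, 3.01, 3.01].

INTERFACE

Orientations are given as [roll, pitch, yaw] about the fixed x, y, z axes, in that order (R = Rz(yaw) Ry(pitch) Rx(roll)).
In Python, from cell import bot gives the robot as it stands.
- The arm moves only by the shell command python3 -m pendant 'ROWS'. ROWS is JSON, a list that holds one entry, the list of rows, each a list of 5 numbers: the finger opening in mm, from 0 to 85.4, then the shift along the world's x, y, z each as a share of 0.1 m, from -1 to 1, then the turn about the world's z as a share of pi/4 rad, from -1 to 1. A call has 1 to 20 rows; each row shifts and turns the commanded pose from where the row before left it; what a row does not reach is not made up. A row lasts 1/8 s, in which the tool goes at most 62.5 mm and 10.7 degrees, less where a joint would pass 70% of its speed; a pose out of reach is approached as far as the arm can. A call with a number of a shift or a turn outside -1 to 1 is refused whole. A call with a gripper value outside its range is refused whole. The fingers move at their own pace and stop on an object; the grip force is fixed at half the most. Time passes only in rows, so rows that do not move let the fingers close. It gives the time, the measured TCP pose, the force, the opening and the grip force at its end, in the units of the state.
- bot.sense(): the state, without advancing time (a new reading comes with each control period).
- bot.read_camera(name): name is "side" or "top"; returns the picture (384x512x3 uint8, red, green, blue); there is no depth.
- bot.calibration(name): a dict with "fx", "fy", "cx", "cy" (pixels), "origin" and "orientation" of the camera in the world. Camera axes: x right, y down, z forward; pixel columns grow to the right and rows downward; lengths in m; the calibration is good to about 2 mm. A picture is of the moment at which its call begins. calibration takes no time and is no camera call.
- bot.hand_in(): hands the job in; it is judged then, once.
The state is a dict: "time_s": time; "joint_positions": joint angles; "joint_velocities": joint speeds; "joint_efforts": joint torques, N m; "tcp_pos": TCP position; "orientation": TCP orientation; "contact_force": force on the tool from outside, world axes, zero at the start; "wrist_torque": the same for the moment, N m; "opening": finger opening in m; "finger_force": force on a finger pad.
Only numpy, scipy, OpenCV 4.12 (cv2) and the standard library are available. Lean on these libraries where they do the work, as an engineer would, in place of code of your own. Each camera call takes 0.05 s, during which the arm holds its last target. There are 200 camera calls.

## Working session

There is one attempt and no reset: what is moved stays moved. The work goes in short steps, Python scripts to look and compute and a shell command to move; the robot and the scene stay as the last step left them, time stands still between calls to the robot, and variables do not carry over. Pictures are saved under pics/ and viewed, at most 10 in all, crops included, and the job is handed in when it is done.

```bash
mkdir -p pics
python3 - <<'E'
from cell import bot
import cv2
for n in("top","side"):
    cv2.imwrite(f"pics/{n}0.png",cv2.resize(bot.read_camera(n)[:,:,::-1],(800,600),interpolation=cv2.INTER_CUBIC))
    print(n,bot.calibration(n))
print(bot.sense()); print(bot.finger_overhang)
E
```

```text
top {'fx': 386.33416582711476, 'fy': 386.33416582711476, 'cx': 261.19749128758184, 'cy': 190.3858134390731, 'origin': array([0.45257937, 0.03876208, 1.26377832]), 'orientation': array([-3.04966918,  0.00587939, -1.58350281])}
side {'fx': 424.36782302940327, 'fy': 424.36782302940327, 'cx': 249.2672508474003, 'cy': 197.16796668434168, 'origin': array([0.45566391, 0.88557051, 0.93478722]), 'orientation': array([-2.31662529e+00, -4.39242070e-04, -3.01223980e+00])}
{'time_s': 0.1, 'joint_positions': array([-1.41250251e+00,  4.94152412e-01,  1.34606707e+00,  9.78467361e-06,
        1.30253052e+00, -9.55141873e-02]), 'joint_velocities': array([ 0.0004849 , -0.00099746, -0.00014758, -0.00170622, -0.00040213,
        0.00015247]), 'joint_efforts': array([ 1.74302386e-03, -8.83589315e+01, -3.84562898e+01, -1.88493477e-04,
        5.20830421e-03,  6.54184623e-05]), 'tcp_pos': array([ 0.15688142, -0.60467514,  0.25574108]), 'orientation': array([-3.14044148e+00, -1.19763918e-04,  2.53805334e-01]), 'contact_force': array([-0.72775648,  0.87182244,  0.34705153]), 'wrist_torque': array([-0.04789177,  0.03539047, -0.06481392]), 'finger_force': 0.0, 'opening': 0.08567226133608298}
0.025
```

View pics/top0.png

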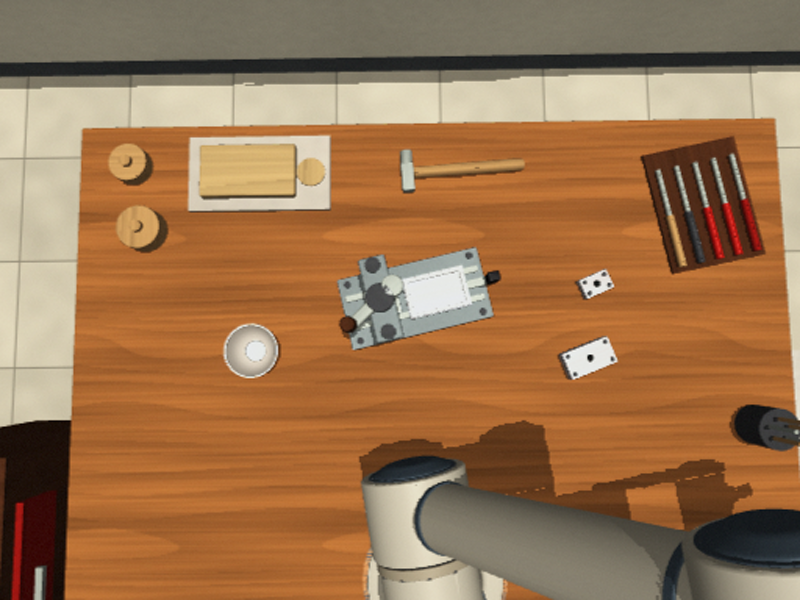

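View pics/side0.png

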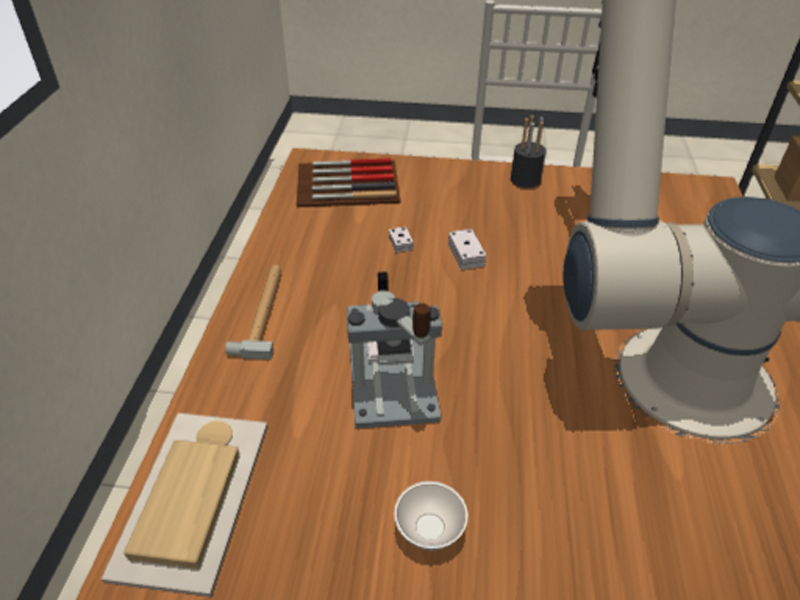

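The top view shows the large mould near (588,357), the small one at (595,284), the crank hub at (379,297), the knob at (348,324), the grip at (492,277) and the dish at (251,350). I'll enlarge the press and mould area.

```bash
cat > h.py <<'E'
from cell import bot
import cv2,numpy as np
from scipy.spatial.transform import Rotation as R
def ray(n,u,v):
    c=bot.calibration(n);d=R.from_euler('xyz',c['orientation']).apply([(u-c['cx'])/c['fx'],(v-c['cy'])/c['fy'],1]);return c['origin'],d
def px(n,u,v,z):
    o,d=ray(n,u,v);return (o+d*(z-o[2])/d[2])
def proj(n,p):
    c=bot.calibration(n);q=R.from_euler('xyz',c['orientation']).inv().apply(np.array(p)-c['origin'])
    return np.array([c['fx']*q[0]/q[2]+c['cx'],c['fy']*q[1]/q[2]+c['cy']])
def crop(n,x0,y0,w,h,k,f):
    im=bot.read_camera(n)[y0:y0+h,x0:x0+w,::-1];cv2.imwrite(f,cv2.resize(im,None,fx=k,fy=k,interpolation=cv2.INTER_CUBIC))
E
python3 -c "
from h import *
crop('top',210,155,195,95,4,'pics/t1.png')"
```

```text
(no output)
```

View pics/t1.png

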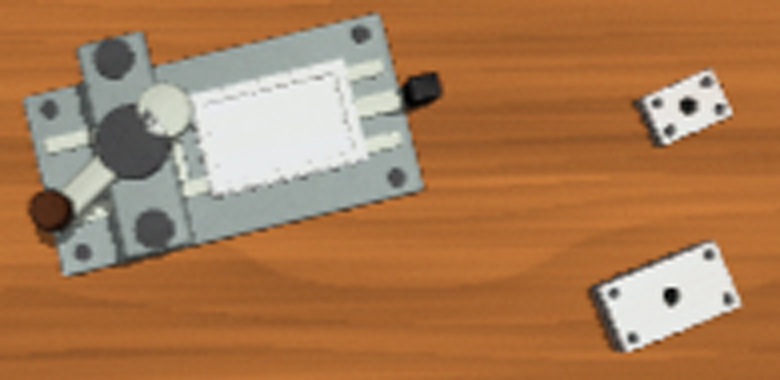

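The crop shows the base corners at (25,98), (378,14), (425,188) and (65,274). The hub is at (133,142), the knob top at (50,210) and the grip top at (426,86). The large mould's sprue is at (671,296), with screws at (614,293), (708,254), (728,299) and (632,338).

```bash
cat > m.py <<'E'
from h import *
P=lambda u,v,z:px('top',210+(u+.5)/4-.5,155+(v+.5)/4-.5,z)
b=[P(*q,.018) for q in((25,98),(378,14),(425,188),(65,274))]
l=(b[1]+b[2]-b[0]-b[3])/2; print('len',np.linalg.norm(l),'w',np.linalg.norm(b[0]-b[3]),np.linalg.norm(b[1]-b[2]))
ey=-l[:2]/np.linalg.norm(l[:2]);ex=np.array([ey[1],-ey[0]]);c=np.mean(b,0)[:2]
print('press yaw',np.arctan2(-ex[0]*0+ex[1],ex[0]))
o1=c+ey*.065; hub=P(133,142,.202)[:2];print('origin',o1,'hub',hub)
k=P(50,210,.256)[:2];d=k-hub;print('knob',k,'loc',d@ex*1e3,d@ey*1e3,'a',.6-np.arctan2(-(d@ex),d@ey))
g=P(428,85,.085)[:2];d=g-hub;print('grip',g,'loc',d@ex,d@ey,'shuttle',d@ey+.235)
n=np.mean([P(*q,.042) for q in((193,92),(348,60),(368,158),(213,194))],0)[:2];d=n-hub;print('nest',n,d@ex,d@ey)
m=P(671,296,.034);s=[P(*q,.034) for q in((614,293),(708,254),(728,299),(632,338))];l=(s[1]+s[2]-s[0]-s[3])/2
print('mould',m,np.mean(s,0),'long dir',np.arctan2(l[1],l[0]),'ey dir',np.arctan2(ey[1],ey[0]),'small',P(688,106,.024),'dish',px('top',251*.64,350*.64,.03))
E
python3 m.py
```

```text
len 0.2967594053758648 w 0.146398273369175 0.1466998376929055
press yaw 0.22174392021903694
origin [0.55309524 0.09413146] hub [0.55192399 0.094336  ]
knob [0.50301607 0.14606741] loc -36.33307749788041 61.22116695057812 a 0.06439397489070686
grip [ 0.6038339 -0.1265306] loc 0.0020634695816291668 -0.22687537028246643 shuttle 0.008124629717533555
nest [ 0.57823847 -0.01464242] 0.0017024311779182712 -0.11209750388982313
mould [ 0.43973581 -0.32126574  0.034     ] [ 0.4397795  -0.32089892  0.034     ] long dir -1.1989176750403527 ey dir 1.7925402470139336 small [ 0.59178832 -0.34400557  0.024     ] dish [0.46308651 0.36633967 0.03      ]
```

```bash
python3 -m pendant '[[[85,0.283,0.284,-0.1,0.215],[85,0.283,0.284,-0.1,0.215],[85,0.283,0.284,-0.1,0.215],[85,0.283,0.284,-0.1,0.215],[85,0.283,0.284,-0.1,0.215],[85,0.283,0.284,-0.1,0.215],[85,0.283,0.284,-0.1,0.215],[85,0.283,0.284,-0.1,0.215],[85,0.283,0.284,-0.1,0.215],[85,0.283,0.284,-0.1,0.215],[85,0,0,0,0],[85,0,0,0,0]]]'
```

```text
time_s: 1.65
tcp_pos: [0.4398, -0.3212, 0.1563]
orientation: [-3.141, -0.0, 1.941]
contact_force: [0.0, 0.4, -0.0]
opening: 0.0849
finger_force: 0.0
```

Exactly as planned. Now I'll descend and grasp the mould high, to keep the tips above the rim later.

```bash
python3 -m pendant '[[[85,0,0,-0.4,0],[85,0,0,-0.4,0],[85,0,0,-0.3,0],[85,0,0,-0.11,0],[85,0,0,0,0],[50,0,0,0,0],[50,0,0,0,0],[50,0,0,0,0],[50,0,0,0,0],[50,0,0,0,0],[50,0,0,0,0]]]'; python3 -c "
from h import *
crop('side',230,120,130,95,6,'pics/s1.png')"
```

```text
time_s: 3.02
tcp_pos: [0.4404, -0.3215, 0.0366]
orientation: [3.141, 0.002, 1.942]
contact_force: [-1.5, -0.1, 12.2]
opening: 0.0551
finger_force: 62.5
```

View pics/s1.png

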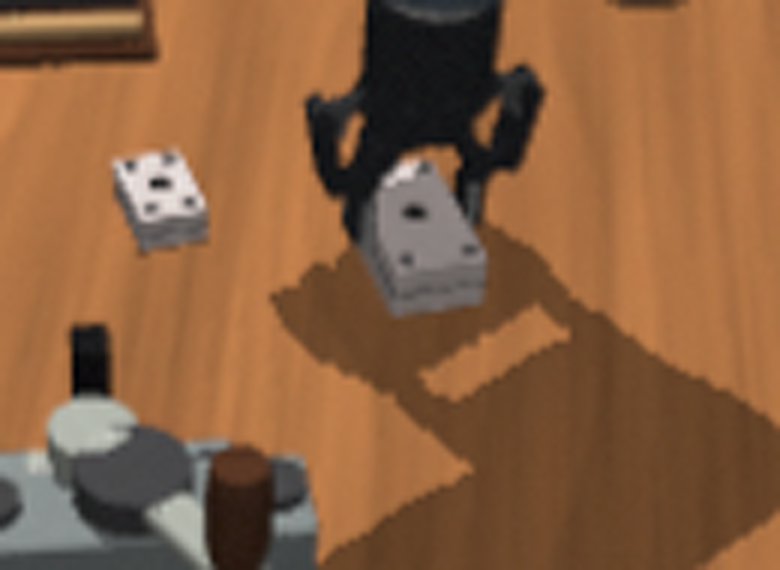

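The mould sits centred in the fingers, and the small mould is clear. Next I'll lift and carry it above the nest.

```bash
python3 -m pendant '[[[50,0,0,0.2,0],[50,0,0,0.4,0],[50,0,0,0.4,0],[50,0.138,0.306,0.2,-0.02],[50,0.138,0.306,0,-0.02],[50,0.138,0.306,0,-0.02],[50,0.138,0.306,0,-0.02],[50,0.138,0.306,0,-0.02],[50,0.138,0.306,0,-0.02],[50,0.138,0.306,0,-0.02],[50,0.138,0.306,0,-0.02],[50,0.138,0.306,0,-0.02],[50,0.138,0.306,0,-0.011],[50,0,0,0,0],[50,0,0,0,0],[50,0,0,0,0]]]'; python3 -c "
from h import *
crop('top',255,140,80,60,10,'pics/t2.png')"
```

```text
time_s: 5.08
tcp_pos: [0.5776, -0.0157, 0.1554]
orientation: [-3.141, 0.0, 1.792]
contact_force: [0.0, -0.3, -3.9]
opening: 0.0544
finger_force: 66.5
```

View pics/t2.png

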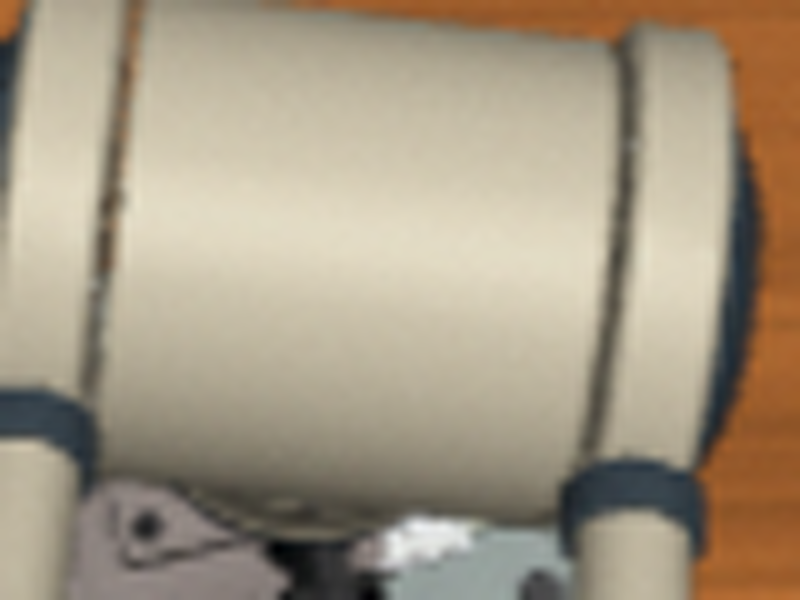

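The wrist hides the nest from above. The load reads as held (-3.9 N), so I'll descend in stages and watch the force.

```bash
python3 -m pendant '[[[50,0,0,-0.2,0],[50,0,0,-0.2,0],[50,0,0,-0.2,0],[50,0,0,-0.1,0],[50,0,0,0,0],[50,0,0,0,0]]]';  python3 -c "
from h import *
crop('side',195,150,130,95,6,'pics/s2.png')"
```

```text
time_s: 5.88
tcp_pos: [0.5783, -0.0152, 0.0859]
orientation: [3.141, 0.0, 1.792]
contact_force: [0.2, -0.2, -2.8]
opening: 0.0549
finger_force: 66.4
```

View pics/s2.png

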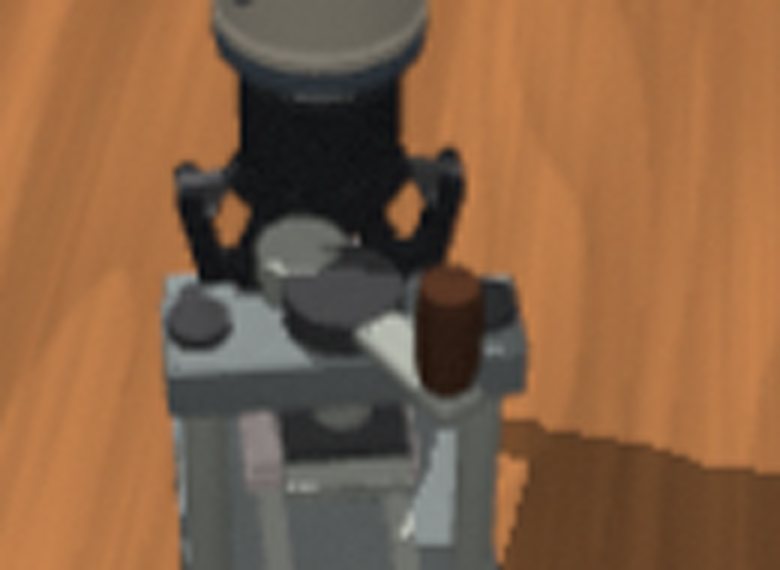

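The gripper stands behind the cross-head, lined up with the press and clear of the counterweight. I'll lower it the last part slowly.

```bash
python3 -m pendant '[[[50,-0.006,-0.003,-0.03,0],[50,0,0,-0.02,0],[50,0,0,-0.02,0],[50,0,0,-0.02,0],[50,0,0,0,0],[50,0,0,0,0]]]'
```

```text
time_s: 6.68
tcp_pos: [0.5774, -0.0153, 0.0763]
orientation: [3.142, 0.0, 1.792]
contact_force: [-0.4, 0.4, -2.5]
opening: 0.0546
finger_force: 66.4
```

The underside is at about 0.040, already below the rim top with no contact, so it's in the recess. I'll seat it.

```bash
python3 -m pendant '[[[50,0,0,-0.015,0],[50,0,0,-0.01,0],[50,0,0,-0.005,0],[50,0,0,0,0],[50,0,0,0,0]]]'
```

```text
time_s: 7.3
tcp_pos: [0.5773, -0.0153, 0.0737]
orientation: [3.141, 0.0, 1.792]
contact_force: [-2.0, 0.1, 5.4]
opening: 0.0549
finger_force: 67.5
```

Seated: the force went from -2.5 to +5.4 N at the expected height. Release and retreat.

```bash
python3 -m pendant '[[[60,0,0,0,0],[70,0,0,0,0],[85,0,0,0,0],[85,0,0,0,0],[85,0,0,0.2,0],[85,0,0,0.3,0],[85,0,0,0.4,0],[85,0.1,-0.5,0,0],[85,0.1,-0.5,0,0],[85,0.1,-0.5,0,0],[85,0.1,-0.5,0,0],[85,0,0,0,0]]]';  python3 -c "
from h import *
crop('top',220,150,130,95,6,'pics/t3.png')"
```

```text
time_s: 8.8
tcp_pos: [0.6177, -0.2188, 0.1631]
orientation: [3.141, 0.001, 1.789]
contact_force: [1.0, 0.2, -0.2]
opening: 0.0852
finger_force: 0.0
```

View pics/t3.png

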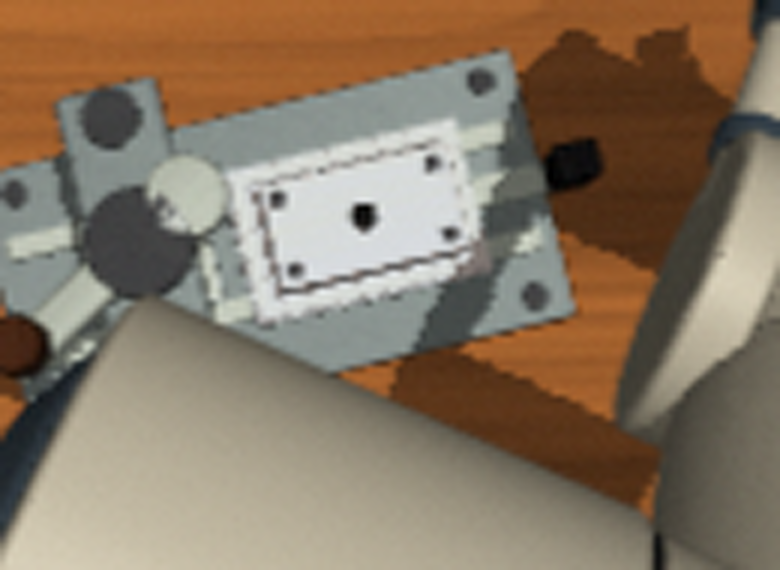

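The mould lies inside the rim all round, with its sprue at (364,216) in the middle of the nest, and the grip at (575,163) is free. Next I'll close the fingers, drop behind the grip and push along the press's +y.

```bash
python3 -m pendant '[[[0,0.063,0.014,-0.2,0],[0,0,0,-0.3,0],[0,0,0,-0.33,0],[0,0,0,0,0],[0,0,0,0,0],[0,0,0,0,0],[0,-0.044,0.195,0,0],[0,-0.044,0.195,0,0],[0,-0.033,0.146,0,0],[0,-0.022,0.098,0,0],[0,-0.022,0.098,0,0],[0,-0.022,0.098,0,0]]]'
```

```text
time_s: 10.35
tcp_pos: [0.605, -0.1306, 0.0804]
orientation: [3.141, 0.0, 1.792]
contact_force: [0.7, -2.0, 2.1]
opening: -0.0002
finger_force: 1.1
```

```bash
python3 -m pendant '[[[0,-0.022,0.098,0,0],[0,-0.026,0.117,0,0],[0,-0.026,0.117,0,0],[0,-0.026,0.117,0,0],[0,-0.026,0.117,0,0],[0,-0.026,0.117,0,0],[0,0,0,0,0]]]'; python3 -c "
from h import *
s=bot.sense()['tcp_pos'][:2]-np.array([.552,.0943]);print(s@[.9755,.2199],s@[-.2199,.9755])"
```

```text
time_s: 11.22
tcp_pos: [0.5894, -0.0615, 0.0802]
orientation: [-3.141, -0.0, 1.793]
contact_force: [-0.4, -0.3, 0.5]
opening: -0.0
finger_force: 0.0
0.0022150686838578876 -0.16020003739199432
```

```bash
python3 -m pendant '[[[0,-0.013,0.058,0,0],[0,-0.013,0.058,0,0],[0,-0.009,0.039,0,0],[0,-0.004,0.02,0,0],[0,-0.004,0.02,0,0],[0,0,0,0,0]]]'; python3 -c "
from h import *
s=bot.sense()['tcp_pos'][:2]-np.array([.552,.0943]);print(s@[.9755,.2199],s@[-.2199,.9755])"
```

```text
time_s: 11.98
tcp_pos: [0.5853, -0.0429, 0.0802]
orientation: [-3.141, -0.0, 1.792]
contact_force: [-0.4, 0.4, -0.1]
opening: 0.0002
finger_force: 0.0
0.0022996699921812164 -0.1411499530148548
```

```bash
python3 -m pendant '[[[0,-0.004,0.02,0,0],[0,-0.004,0.02,0,0],[0,-0.004,0.02,0,0],[0,0,0,0,0]]]'; python3 -m pendant '[[[0,-0.004,0.02,0,0],[0,-0.004,0.02,0,0],[0,0,0,0,0]]]'
```

```text
time_s: 12.48
tcp_pos: [0.5843, -0.0383, 0.0803]
orientation: [-3.141, 0.002, 1.793]
contact_force: [-0.4, -15.9, -0.4]
opening: 0.0002
finger_force: 7.8
time_s: 12.85
tcp_pos: [0.5844, -0.038, 0.0805]
orientation: [3.141, 0.007, 1.793]
contact_force: [-0.2, -53.1, -5.6]
opening: -0.0002
finger_force: 26.2
```

The push force rose to 53 N with no travel at local y ≈ -0.137, so the shuttle is against its stop. I'll back off, rise and go over the knob.

```bash
python3 -m pendant '[[[0,0.022,-0.1,0,0],[0,0.044,-0.2,0,0],[50,0.01,-0.05,0.3,0],[50,0,0,0.5,0],[50,0,0,0.5,0],[50,0,0,0.5,0],[50,0,0,0.5,0],[50,-0.2,0.45,0,0],[50,-0.2,0.45,0,0],[50,-0.2,0.45,0,0],[50,-0.2,0.45,0,0],[50,-0.1,0.36,0,0],[50,0,0,0,0],[50,0,0,0,0]]]'
```

```text
time_s: 14.6
tcp_pos: [0.5014, 0.1475, 0.3103]
orientation: [3.141, 0.0, 1.793]
contact_force: [1.7, -0.2, -0.6]
opening: 0.0499
finger_force: 0.0
```

```bash
python3 -m pendant '[[[50,0.016,-0.014,-0.27,0],[50,0,0,-0.2,0],[50,0,0,-0.2,0],[50,0,0,0,0],[20,0,0,0,0],[20,0,0,0,0],[20,0,0,0,0],[20,0,0,0,0],[20,0,0,0,0]]]';python3 -c "
from h import *
crop('side',195,120,130,95,6,'pics/s3.png')"
```

```text
time_s: 15.72
tcp_pos: [0.5034, 0.1463, 0.2443]
orientation: [3.139, 0.001, 1.792]
contact_force: [1.9, -4.0, 8.5]
opening: 0.0262
finger_force: 59.2
```

View pics/s3.png

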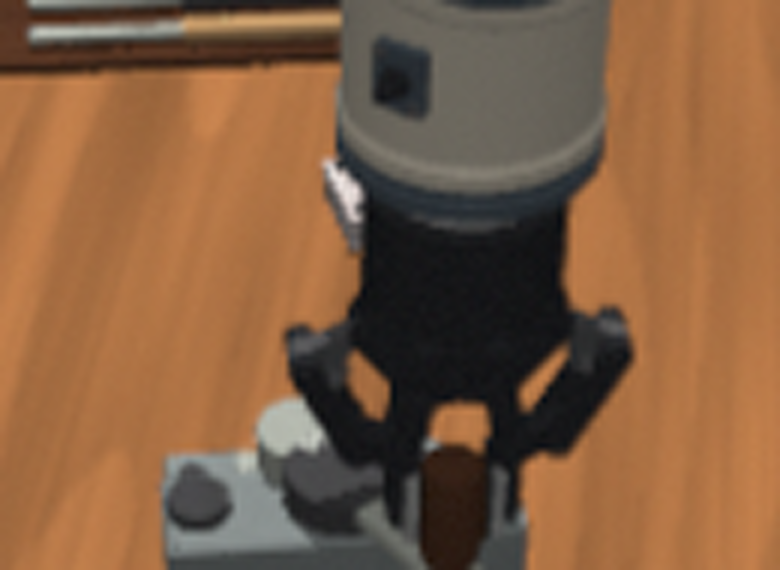

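```bash
python3 -c "
import numpy as np
c,s=np.cos(.222),np.sin(.222)
a=.064+np.arange(26)*np.pi/12
x=-72*np.sin(.6-a);y=72*np.cos(.6-a)
w=np.c_[c*x-s*y,s*x+c*y]
for q,d in zip(a[1:],np.diff(w,axis=0)/100): print(round(q,2),np.round(d,3))"
```

```text
0.33 [0.152 0.11 ]
0.59 [0.176 0.067]
0.85 [0.187 0.019]
1.11 [ 0.186 -0.03 ]
1.37 [ 0.172 -0.077]
1.63 [ 0.146 -0.118]
1.9 [ 0.11  -0.152]
2.16 [ 0.067 -0.176]
2.42 [ 0.019 -0.187]
2.68 [-0.03  -0.186]
2.94 [-0.077 -0.172]
3.21 [-0.118 -0.146]
3.47 [-0.152 -0.11 ]
3.73 [-0.176 -0.067]
3.99 [-0.187 -0.019]
4.25 [-0.186  0.03 ]
4.51 [-0.172  0.077]
4.78 [-0.146  0.118]
5.04 [-0.11   0.152]
5.3 [-0.067  0.176]
5.56 [-0.019  0.187]
5.82 [0.03  0.186]
6.09 [0.077 0.172]
6.35 [0.118 0.146]
6.61 [0.152 0.11 ]
```

The knob is held between the pads at a 26 mm opening. I'll wind the first quarter turn and check the force.

```bash
python3 -m pendant '[[[20,0.152,0.110,0,0],[20,0.176,0.067,0,0],[20,0.187,0.019,0,0],[20,0.186,-0.030,0,0],[20,0.172,-0.077,0,0],[20,0.146,-0.118,0,0],[20,0,0,0,0]]]'
```

```text
time_s: 16.65
tcp_pos: [0.6066, 0.1433, 0.2445]
orientation: [3.138, 0.0, 1.792]
contact_force: [4.5, 1.8, 4.3]
opening: 0.0261
finger_force: 59.3
```

```bash
python3 -m pendant '[[[20,0.110,-0.152,0,0],[20,0.067,-0.176,0,0],[20,0.019,-0.187,0,0],[20,-0.030,-0.186,0,0],[20,-0.077,-0.172,0,0],[20,-0.118,-0.146,0,0],[20,0,0,0,0]]]'; python3 -m pendant '[[[20,-0.152,-0.110,0,0],[20,-0.176,-0.067,0,0],[20,-0.187,-0.019,0,0],[20,-0.186,0.030,0,0],[20,-0.172,0.077,0,0],[20,-0.146,0.118,0,0],[20,0,0,0,0]]]'
```

```text
time_s: 17.52
tcp_pos: [0.6013, 0.0406, 0.2444]
orientation: [3.141, 0.001, 1.791]
contact_force: [-0.3, -2.7, 7.0]
opening: 0.0265
finger_force: 60.0
time_s: 18.4
tcp_pos: [0.5003, 0.046, 0.2444]
orientation: [3.138, -0.001, 1.793]
contact_force: [5.9, 8.2, 3.2]
opening: 0.0263
finger_force: 60.3
```

```bash
python3 -m pendant '[[[20,-0.110,0.152,0,0],[20,-0.067,0.176,0,0],[20,-0.019,0.187,0,0],[20,0.030,0.186,0,0],[20,0.077,0.172,0,0],[20,0.118,0.146,0,0],[20,0,0,0,0]]]'; python3 -m pendant '[[[20,0.152,0.110,0,0],[20,0.176,0.067,0,0],[20,0.187,0.019,0,0],[20,0.186,-0.030,0,0],[20,0.172,-0.077,0,0],[20,0,0,0,0]]]'
```

```text
time_s: 19.27
tcp_pos: [0.5044, 0.1472, 0.2443]
orientation: [3.138, 0.0, 1.793]
contact_force: [5.5, -1.5, 8.6]
opening: 0.0265
finger_force: 61.6
time_s: 20.02
tcp_pos: [0.592, 0.1554, 0.2444]
orientation: [3.138, -0.0, 1.792]
contact_force: [5.7, 5.0, 6.4]
opening: 0.0265
finger_force: 61.5
```

```bash
python3 -m pendant '[[[20,0.146,-0.118,0,0],[20,0.110,-0.152,0,0],[20,0.067,-0.176,0,0],[20,0.015,-0.15,0,0],[20,0,0,0,0],[20,0,0,0,0]]]'; python3 -c "
from h import *
s=bot.sense()['tcp_pos'][:2]-np.array([.5525,.0943]);x,y=s@[.9755,.2202],s@[-.2202,.9755];print(x,y,.6-np.arctan2(-x,y)+2*np.pi)"
```

```text
time_s: 20.78
tcp_pos: [0.6255, 0.0953, 0.2445]
orientation: [3.137, 0.001, 1.792]
contact_force: [10.3, -1.2, 2.1]
opening: 0.0261
finger_force: 60.9
0.07144355211571356 -0.015056247070391314 8.661685588237779
```

The crank is at about 8.66 rad. Let go and rise clear.

```bash
python3 -m pendant '[[[30,0,0,0,0],[50,0,0,0,0],[50,0,0,0,0],[50,0,0,0,0],[50,0,0,0.3,0],[50,0,0,0.4,0],[50,0,0,0.4,0],[50,-0.3,-0.5,0,0],[50,-0.3,-0.5,0,0],[50,-0.3,-0.5,0,0],[50,-0.3,-0.5,0,0],[50,-0.3,-0.5,0,0],[50,0,0,0,0],[50,0,0,0,0]]]'; python3 -c "
from h import *
crop('top',220,150,130,95,6,'pics/t4.png')"
```

```text
time_s: 22.52
tcp_pos: [0.4738, -0.1541, 0.3533]
orientation: [3.141, -0.0, 1.792]
contact_force: [-0.9, -0.1, -0.4]
opening: 0.0497
finger_force: 0.0
```

View pics/t4.png

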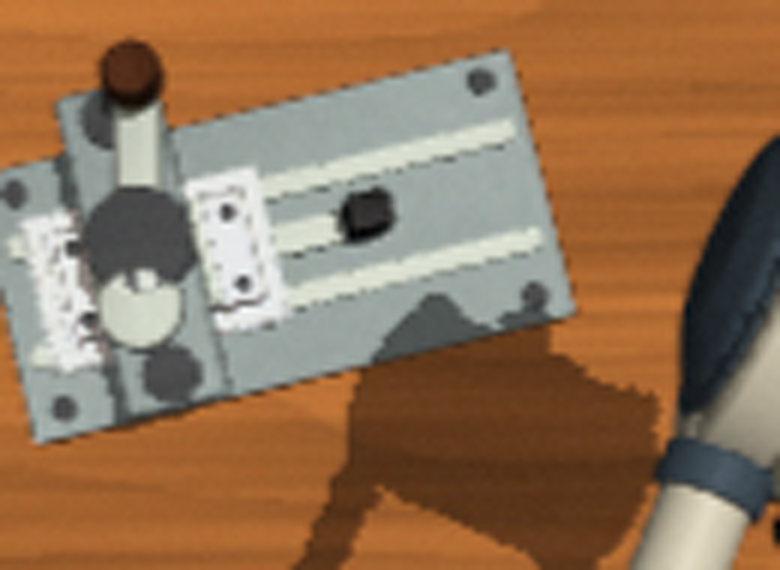

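The shuttle is home, with the mould in the nest on both sides of the cross-head. The knob has stayed at (131,72), where I left it, and the arm is clear. Handing in.

```bash
python3 -c "
from cell import bot
print(bot.hand_in())"
```

```text
the job is handed in; nothing more can be done
None
```

I handed the job in at about 22.5 s: the mould is flat in the nest, the shuttle is against its stop, and the crank is at about 8.66 rad, which should press well over 5 N; I inferred that from the angle, as the clamping force wasn't measured and hand-in returned no verdict.

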